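Swap the hand stamps back to their own ink pads

TASK

The four hand stamps on the writing desk have been put back on each other's ink pads: return every stamp to the pad of its own knob's colour, standing upright in the middle with its whole foot on the felt. The empty cork rest is there for a stamp that has to wait; the feet are inky, so set each stamp down rather than dropping it, and never put one on the bare desk or knock one over. Leave the glass candle block where it is.

Things in the scene. Friction and masses are not known exactly. Their poses are not given: they have to be found in the camera images.
- stamp_red: hand stamp with a red knob: round pale-wood foot 40 mm across and 18 mm high, thin brass neck 18 mm across, upright red knob 30 mm across (its straight sides from 43 to 68 mm above the underside), 76 mm high in all, about 0.12 kg, round all about. Origin: centre of its underside; z up along its axis. At the start it stands upright on a pad of another colour.
- stamp_blue: hand stamp with a blue knob: round pale-wood foot 40 mm across and 18 mm high, thin brass neck 18 mm across, upright blue knob 30 mm across (its straight sides from 43 to 68 mm above the underside), 76 mm high in all, about 0.12 kg, round all about. Origin: centre of its underside; z up along its axis. At the start it stands upright on a pad of another colour.
- stamp_green: hand stamp with a green knob: round pale-wood foot 40 mm across and 18 mm high, thin brass neck 18 mm across, upright green knob 30 mm across (its straight sides from 43 to 68 mm above the underside), 76 mm high in all, about 0.12 kg, round all about. Origin: centre of its underside; z up along its axis. At the start it stands upright on a pad of another colour.
- stamp_black: hand stamp with a black knob: round pale-wood foot 40 mm across and 18 mm high, thin brass neck 18 mm across, upright black knob 30 mm across (its straight sides from 43 to 68 mm above the underside), 76 mm high in all, about 0.12 kg, round all about. Origin: centre of its underside; z up along its axis. At the start it stands upright on a pad of another colour.
- pad_red: round ink pad: red felt in a steel tin 78 mm across, fixed to the desk. The felt is 12 mm above the desk and 68 mm across, inside a rim that stands 2 mm above it. Origin: centre of the underside, on the desk; z up. At the start a stamp of another colour stands on it.
- pad_blue: round ink pad: blue felt in a steel tin 78 mm across, fixed to the desk. The felt is 12 mm above the desk and 68 mm across, inside a rim that stands 2 mm above it. Origin: centre of the underside, on the desk; z up. At the start a stamp of another colour stands on it.
- pad_green: round ink pad: green felt in a steel tin 78 mm across, fixed to the desk. The felt is 12 mm above the desk and 68 mm across, inside a rim that stands 2 mm above it. Origin: centre of the underside, on the desk; z up. At the start a stamp of another colour stands on it.
- pad_black: round ink pad: black felt in a steel tin 78 mm across, fixed to the desk. The felt is 12 mm above the desk and 68 mm across, inside a rim that stands 2 mm above it. Origin: centre of the underside, on the desk; z up. At the start a stamp of another colour stands on it.
- rest: round stamp rest: cork face in a dark wooden rim, 78 mm across, fixed to the desk, cork 12 mm above the desk and 68 mm across, rim 2 mm higher. Origin: centre of the underside, on the desk. Empty at the start.
- candle_block: frosted glass candle block, 64 x 64 x 46 mm, with a white candle sunk in its top, about 0.4 kg, loose on the desk among the pads. Origin: centre of its underside. To be left alone.
Not all that is in view belongs to the job. There is more than one size of the stamp_red; the one meant has the size given above.

How it is judged:
By the outcome, as a careful person would: the job done as asked, in the order asked, and still so for the second after the job is handed in, with the robot touching nothing.
It also fails if it takes over 134 s, if anything falls off the work surface, if the arm or the gripper's body presses on something with over 40 N, if the wrist force passes 120 N, or if a joint passes its speed limit or range.

ROBOT

A 7-joint arm with a two-finger parallel gripper is mounted at the origin on the work surface. World frame = base frame: x ahead of the robot, y to its left, z up, the work surface at z = 0. Lengths are in m, angles in rad, forces in N, time in s.
With the tool pointing down it reaches from about 0.35 to 0.9 m from the base axis. Payload 8.1 kg.
Tool frame: the origin (TCP) lies between the finger pads; the fingertips stand bot.nose_length ahead of it and the grasp point (between the pads) lies 11 mm behind it (bot.nose_length is the distance from the TCP to the fingertips, in m); z points along the fingers, y is the line along which they close (so a half turn about z gives the same grasp; the last joint's range is limited). The gripper opens to 85 mm and grips with 20 to 120 N. Pads are 22 mm wide; open, the fingers measure 114 mm over their backs; the gripper's body (76 mm by 85 mm) begins 54 mm behind the grasp point. The pads swing forward as they close: fully open they stand 13 mm farther back than shut.
Start: joints at [1.027, 0.434, 0.025, 1.573, -0.012, 1.134, -0.075], TCP at [0.267, -0.565, 0.239] pointing down, gripper open.
Joint ranges: [-2.62, 2.62], [-0.44, 2.09], [-1.27, 1.32], [0.08, 2.57], [-1.32, 4.46], [0.12, 2], [-2.74, 2.74]. Speed limits (rad/s): [2.22, 2.22, 3.01, 3.01, 3.14, 3.14, 3.14].

INTERFACE

Orientations are given as a 3x3 rotation matrix whose columns are the frame's x, y, z axes.
In Python, from cell import bot gives the robot as it stands. The module is installed in compiled form; this text tells all that it offers.
- The arm moves only by the shell command python3 -m inch 'ROWS' [FORCE]. ROWS is JSON, a list of rows, each an object of numbers: "dx", "dy", "dz": the shift along the tool's x, y, z as a fraction of full scale; "turn": the turn about the tool's z as a fraction of full scale; "gripper": the opening, from -1 (shut) to 1 (fully open). A call has 1 to 8 rows; each row is the pose to reach, as a shift and turn from the pose commanded when the call began, along the tool's axes at that moment; what a row does not reach only later rows make up. Full scale, the value 1, is 0.25 m for a shift and 60 degrees for a turn. A row lasts 1/12 s, in which the tool goes at most 41.7 mm and 7.16 degrees, less where a joint would pass 70% of its speed; a pose out of reach is approached as far as the arm can. A call with a number of a shift or a turn outside -1 to 1 is refused whole. A call with a gripper value outside its range is refused whole. The fingers move at their own pace and stop on an object; FORCE is the grip in N (left out, the last holds). Time passes only in rows, so rows that repeat a pose let the fingers close. It gives the time, the measured TCP pose, the force, the opening and the grip force at its end, in the units of the state.
- bot.get_obs(): the state, without advancing time (a new reading comes with each control period).
- bot.capture(name): name is "side" or "top"; returns the picture (400x640x3 uint8, blue, green, red); there is no depth.
- bot.camera_params(name): a dict with "mtx" (3x3 intrinsics, pixels), "world_to_cam" (4x4, takes a point from world to camera coordinates). Camera axes: x right, y down, z forward; pixel columns grow to the right and rows downward; lengths in m; the calibration is good to about 2 mm. A picture is of the moment at which its call begins. camera_params takes no time and is no camera call.
- bot.close_job(): hands the job in; it is judged then, once.
The state is a dict: "time": time; "qpos": joint angles; "qd": joint speeds; "tau": joint torques, N m; "eef_pos": TCP position; "eef_rot": TCP orientation; "wrist_force": force on the tool from outside, world axes, zero at the start; "ft_torque": the same for the moment, N m; "grip_width": opening from 0.0 (shut) to 1.0 (fully open); "grip_force": force on a finger pad.
Only numpy, scipy, OpenCV 4.12 (cv2) and the standard library are available. Lean on these libraries where they do the work, as an engineer would, in place of code of your own. Each camera call takes 0.05 s, during which the arm holds its last target. There are 200 camera calls.

## Working session

There is one attempt and no reset: what is moved stays moved. The work goes in short steps, Python scripts to look and compute and a shell command to move; the robot and the scene stay as the last step left them, time stands still between calls to the robot, and variables do not carry over. Pictures are saved under pics/ and viewed, at most 14 in all, crops included, and the job is handed in when it is done.

```bash
mkdir -p pics; python3 - <<'E'
from cell import bot
import cv2
o=bot.get_obs();print({k:o[k] for k in('time','eef_pos','eef_rot','grip_width')},bot.nose_length)
for n in('top','side'):
    cv2.imwrite(f'pics/{n}0.png',bot.capture(n));print(n,bot.camera_params(n))
E
```

```text
{'time': 0.0, 'eef_pos': array([ 0.26640408, -0.56481758,  0.23850333]), 'eef_rot': array([[ 9.04413278e-01,  4.26656694e-01, -8.29177325e-04],
       [ 4.26657473e-01, -9.04412201e-01,  1.40408186e-03],
       [-1.50857164e-04, -1.62364498e-03, -9.99998671e-01]]), 'grip_width': 1.0026760609854615} 0.008
top {'mtx': array([[377.26625198,   0.        , 311.72809272],
       [  0.        , 377.26625198, 199.35168428],
       [  0.        ,   0.        ,   1.        ]]), 'world_to_cam': array([[-6.15711350e-03, -9.99673787e-01,  2.47872968e-02,
        -4.76860825e-04],
       [-9.81381098e-01,  1.28208658e-03, -1.92066384e-01,
         4.70402240e-01],
       [ 1.91971950e-01, -2.55083591e-02, -9.81068853e-01,
         8.38121905e-01],
       [ 0.00000000e+00,  0.00000000e+00,  0.00000000e+00,
         1.00000000e+00]])}
side {'mtx': array([[385.00114413,   0.        , 322.94111656],
       [  0.        , 385.00114413, 199.18655122],
       [  0.        ,   0.        ,   1.        ]]), 'world_to_cam': array([[ 0.72386119, -0.68985306,  0.01130174, -0.33901449],
       [-0.46712635, -0.5020782 , -0.7278121 ,  0.24911802],
       [ 0.50775776,  0.52155559, -0.68568347,  0.60639668],
       [ 0.        ,  0.        ,  0.        ,  1.        ]])}
```

View pics/top0.png

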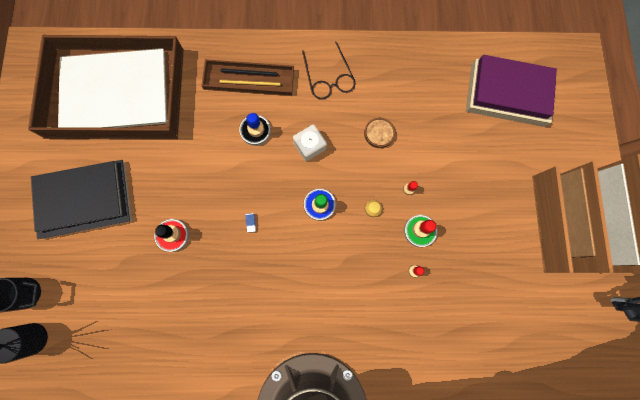

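View pics/side0.png

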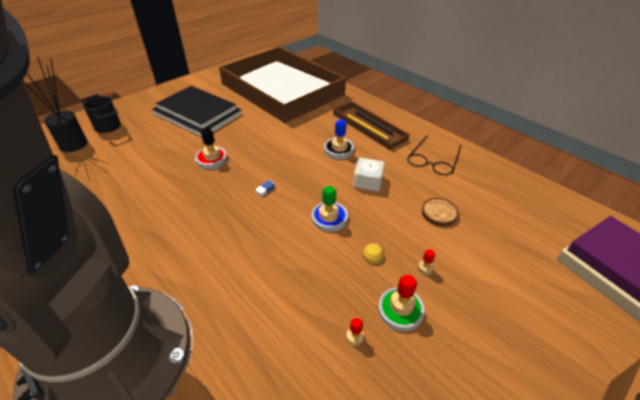

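```bash
cat > h.py <<'E'
import cv2,numpy as np
from cell import bot
def masks(im):
    h,s,v=cv2.split(cv2.cvtColor(cv2.GaussianBlur(im,(0,0),.5),cv2.COLOR_BGR2HSV))
    return dict(red=((h<6)|(h>172))&(s>190)&(v>90),green=(h>45)&(h<80)&(s>140)&(v>40),blue=(h>105)&(h<130)&(s>140)&(v>60),black=(v<50))
def ray(n,uv):
    P=bot.camera_params(n);T=P['world_to_cam'];R=T[:3,:3]
    c=-R.T@T[:3,3];d=R.T@np.linalg.solve(P['mtx'],[uv[0],uv[1],1.]);return c,d
def atz(n,uv,z):
    c,d=ray(n,uv);return c+d*(z-c[2])/d[2]
def tri(a,b):
    A=[];y=[]
    for n,uv in(('top',a),('side',b)):
        c,d=ray(n,uv);d/=np.linalg.norm(d);M=np.eye(3)-np.outer(d,d);A.append(M);y.append(M@c)
    return np.linalg.lstsq(np.vstack(A),np.hstack(y),rcond=None)[0]
def proj(n,p):
    P=bot.camera_params(n);T=P['world_to_cam'];q=P['mtx']@(T[:3,:3]@p+T[:3,3]);return q[:2]/q[2]
def blob(im,col,uv,r):
    """mask of colour within radius r of uv, largest component"""
    m=masks(im)[col].astype(np.uint8);w=np.zeros_like(m);cv2.circle(w,tuple(int(round(t)) for t in uv),r,1,-1)
    k,l,st,ce=cv2.connectedComponentsWithStats(m&w)
    i=1+np.argmax(st[1:,4]);return (l==i),ce[i],st[i,4],(m&w)
E
python3 - <<'E'
from h import *
I={n:cv2.imread(f'pics/{n}0.png') for n in('top','side')}
K=dict(red=((429,227),(407,287)),green=((320,201),(329,195)),blue=((252,120),(340,128)),black=((164,231),(208,135)))
for c,(a,b) in K.items():
    ra=blob(I['top'],c,a,11);rb=blob(I['side'],c,b,13 )
    print('knob',c,ra[1].round(1),ra[2],rb[1].round(1),rb[2],tri(ra[1],rb[1]).round(4),atz('top',ra[1],.07).round(4),atz('side',rb[1],.0675).round(4))
F=dict(red=((171,235),(211,157)),green=((421,231),(402,309)),blue=((320,204),(330,215)),black=((255,129),(339,147)))
for c,(a,b) in F.items():
    for n,uv,r in(('top',a,20),('side',b,25)):
        m=blob(I[n],c,uv,r)[3]
        if c=='black': m=blob(I[n],c,uv,15 if n=='top' else 17)[3]
        h=cv2.convexHull(np.argwhere(m)[:,::-1].astype(np.float32)).reshape(-1,2)
        w=np.array([atz(n,p,.012)[:2] for p in h],np.float32)
        print('pad',c,n,cv2.minEnclosingCircle(w),np.round(cv2.fitEllipse(w)[:2],4).tolist())
for n,uv,r in(('top',(380,132),17),('side',(440,211),22)):
    g=cv2.cvtColor(I[n],cv2.COLOR_BGR2HSV)[...,2]<85
    m=np.zeros(g.shape,np.uint8);cv2.circle(m,uv,r,1,-1);h=cv2.convexHull(np.argwhere(m&g)[:,::-1].astype(np.float32)).reshape(-1,2)
    w=np.array([atz(n,p,.012)[:2] for p in h],np.float32);print('rest',n,cv2.minEnclosingCircle(w),np.round(cv2.fitEllipse(w)[:2],4).tolist())
def crop(n,x,y,w,h,f): return cv2.resize(I[n][y:y+h,x:x+w],None,fx=f,fy=f,interpolation=cv2.INTER_CUBIC)
cv2.imwrite('pics/crop1.png',np.vstack([crop('top',145,100,320,190,2.5)[:,:800]])) 
E
```

```text
knob red [427.8 226.1] 156 [406.6 286. ] 317 [ 0.4034 -0.2635  0.0717] [ 0.4035 -0.264   0.07  ] [ 0.4063 -0.2623  0.0675]
knob green [320.7 200.6] 129 [328.6 195.1] 197 [ 0.4623 -0.0219  0.0722] [ 0.4627 -0.022   0.07  ] [ 0.4659 -0.0183  0.0675]
knob blue [252.7 120.3] 150 [340.3 127. ] 144 [0.655  0.1357 0.075 ] [0.6563 0.1369 0.07  ] [0.6646 0.1433 0.0675]
knob black [163.8 230.9] 155 [207.  134.2] 179 [0.3933 0.3235 0.08  ] [0.3947 0.327  0.07  ] [0.4012 0.3417 0.0675]
pad red top ((0.3926161229610443, 0.3304527699947357), 0.031975146383047104) [[0.3925, 0.3307], [0.0619, 0.0627]]
pad red side ((0.393165647983551, 0.33424320816993713), 0.03072204813361168) [[0.393, 0.3338], [0.0545, 0.0613]]
pad green top ((0.40062183141708374, -0.26552170515060425), 0.0327620729804039) [[0.4006, -0.2656], [0.0644, 0.0651]]
pad green side ((0.4027525782585144, -0.26439961791038513), 0.03271672874689102) [[0.4023, -0.2645], [0.0637, 0.0649]]
pad blue top ((0.46636518836021423, -0.021655982360243797), 0.03334970772266388) [[0.4662, -0.0214], [0.0655, 0.0661]]
pad blue side ((0.46819180250167847, -0.019815610721707344), 0.03241029009222984) [[0.4679, -0.02], [0.0628, 0.0643]]
pad black top ((0.6581705212593079, 0.13908907771110535), 0.03291722387075424) [[0.6579, 0.1396], [0.0636, 0.0643]]
pad black side ((0.6581321954727173, 0.14173954725265503), 0.030197476968169212) [[0.6588, 0.1408], [0.0477, 0.0594]]
rest top ((0.6253139972686768, -0.16726982593536377), 0.02788689360022545) [[0.629, -0.1685], [0.0345, 0.0572]]
rest side ((0.6310722827911377, -0.18598604202270508), 0.033079955726861954) [[0.6389, -0.1815], [0.0616, 0.0691]]
```

View pics/crop1.png

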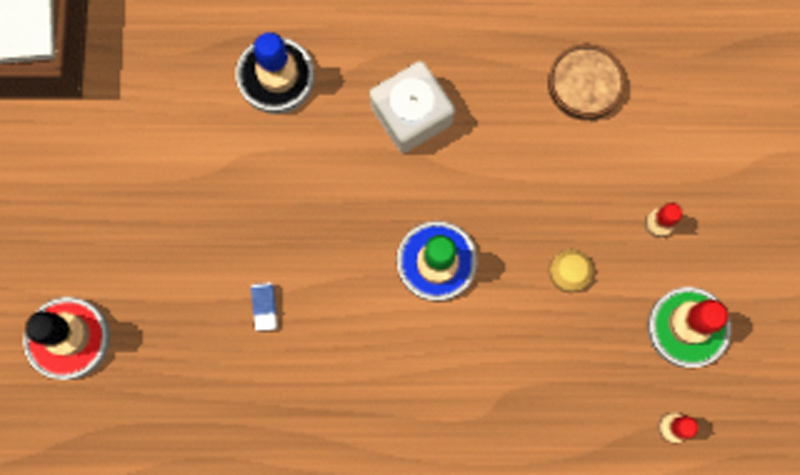

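Blue knob stands on black, green on blue, red on green and black on red. That's a four-cycle, so red goes to the rest first. The small red stamps at (412,187) and (418,271) are decoys.

```bash
python3 -m inch '[{"dx":1,"dy":-0.854,"dz":0.3,"turn":0.421,"gripper":1},{"dx":1,"dy":-0.854,"dz":0.3,"turn":0.421,"gripper":1},{"dx":1,"dy":-0.854,"dz":0.3,"turn":0.421,"gripper":1},{"dx":1,"dy":-0.854,"dz":0.3,"turn":0.421,"gripper":1},{"dx":1,"dy":-0.854,"dz":0.3,"turn":0.421,"gripper":1},{"dx":1,"dy":-0.854,"dz":0.3,"turn":0.421,"gripper":1},{"dx":1,"dy":-0.854,"dz":0.3,"turn":0.421,"gripper":1},{"dx":1,"dy":-0.854,"dz":0.3,"turn":0.421,"gripper":1}]'
python3 - <<'E'
from h import *
print(atz('top',(379.8,132.4),.014),atz('side',(440,211),.014))
E
```

```text
time: 0.77
eef_pos: [0.4002, -0.2673, 0.1648]
eef_rot: [[1.0, -0.0, -0.0], [-0.0, -1.0, 0.0], [-0.0, -0.0, -1.0]]
wrist_force: [1.7, -0.3, 0.4]
grip_width: 1.001
grip_force: 0.0
[ 0.64876695 -0.17621311  0.014     ] [ 0.64824706 -0.17815075  0.014     ]
```

```bash
python3 -m inch '[{"gripper":1},{"gripper":1},{"gripper":1}]'; python3 - <<'E'
from h import *
a=bot.capture('top');b=bot.capture('side')
cv2.imwrite('pics/c2.png',np.hstack([cv2.resize(a[160:300,340:480],(400,400)),cv2.resize(b[210:350,330:470],(400,400))]))
E
```

```text
schema error: expected keys dx, dy, dz, turn, gripper
```

View pics/c2.png

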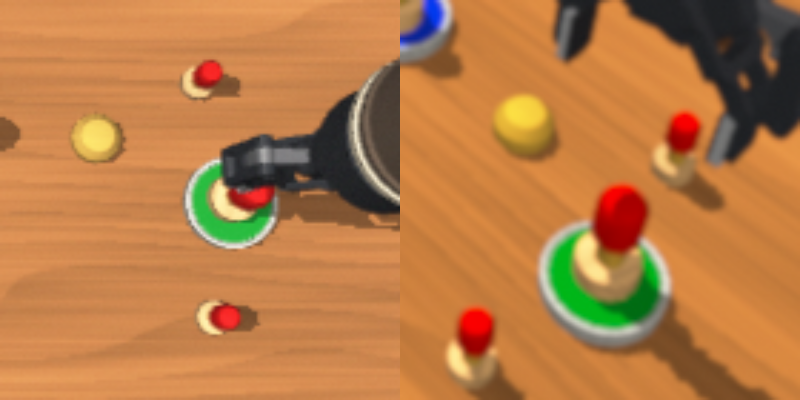

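```bash
python3 -m inch '[{"dx":0.013,"dy":-0.012,"dz":0,"turn":0,"gripper":1},{"dx":0.013,"dy":-0.012,"dz":0.1,"turn":0,"gripper":1},{"dx":0.013,"dy":-0.012,"dz":0.1,"turn":0,"gripper":1},{"dx":0.013,"dy":-0.012,"dz":0.1,"turn":0,"gripper":1}]'
```

```text
time: 1.2
eef_pos: [0.402, -0.267, 0.1398]
eef_rot: [[1.0, -0.002, -0.003], [-0.002, -1.0, 0.001], [-0.003, -0.001, -1.0]]
wrist_force: [-0.6, 0.4, 0.5]
grip_width: 0.998
grip_force: 0.0
```

```bash
python3 -m inch '[{"dx":0.006,"dy":-0.012,"dz":0.0,"turn":0,"gripper":1},{"dx":0.006,"dy":-0.012,"dz":0.1,"turn":0,"gripper":1},{"dx":0.006,"dy":-0.012,"dz":0.2,"turn":0,"gripper":1},{"dx":0.006,"dy":-0.012,"dz":0.3,"turn":0,"gripper":1},{"dx":0.006,"dy":-0.012,"dz":0.307,"turn":0,"gripper":1},{"dx":0.006,"dy":-0.012,"dz":0.307,"turn":0,"gripper":1},{"dx":0.006,"dy":-0.012,"dz":0.307,"turn":0,"gripper":1},{"dx":0.006,"dy":-0.012,"dz":0.307,"turn":0,"gripper":1}]'; python3 - <<'E'
from h import *
a=bot.capture('top');b=bot.capture('side')
cv2.imwrite('pics/c3.png',np.hstack([cv2.resize(a[160:300,340:480],(400,400)),cv2.resize(b[210:350,330:470],(400,400))]))
E
```

```text
time: 1.87
eef_pos: [0.4058, -0.264, 0.0651]
eef_rot: [[1.0, -0.001, 0.002], [-0.001, -1.0, -0.001], [0.002, 0.001, -1.0]]
wrist_force: [-0.3, 0.2, 0.6]
grip_width: 0.999
grip_force: 0.0
```

View pics/c3.png

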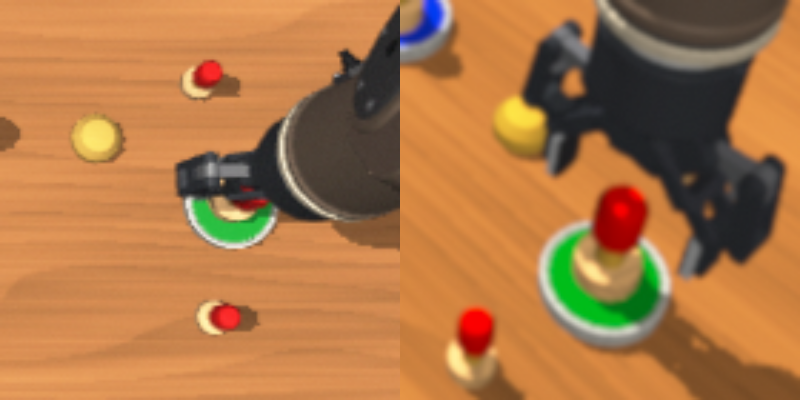

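```bash
python3 - <<'E'
from h import *
for y in(-.2215,-.264,-.3065):
  p=np.array([.4058,y,.07]);print((proj('side',p)-[330,210])*400/140,(proj('top',p)-[340,160])*400/140)
E
python3 -m inch '[{"dx":0,"dy":0,"dz":0.008,"turn":0,"gripper":0},{"dx":0,"dy":0,"dz":0.008,"turn":0,"gripper":-0.2},{"dx":0,"dy":0,"dz":0.008,"turn":0,"gripper":-0.2},{"dx":0,"dy":0,"dz":0.008,"turn":0,"gripper":-0.2}]' 20
```

```text
[163.45080792 172.2168237 ] [197.46578528 186.26813819]
[221.40132065 216.8505028 ] [250.73260644 186.10565035]
[283.60111724 264.75699458] [303.86437374 185.94357448]
time: 2.3
eef_pos: [0.4048, -0.2633, 0.0616]
eef_rot: [[1.0, -0.0, 0.0], [-0.0, -1.0, -0.0], [0.0, 0.0, -1.0]]
wrist_force: [-0.1, -0.2, 0.5]
grip_width: 0.458
grip_force: 0.0
```

```bash
python3 -m inch '[{"dx":0,"dy":0,"dz":0,"turn":0,"gripper":-0.3},{"dx":0,"dy":0,"dz":0,"turn":0,"gripper":-0.4},{"dx":0,"dy":0,"dz":0,"turn":0,"gripper":-0.5},{"dx":0,"dy":0,"dz":0,"turn":0,"gripper":-0.6},{"dx":0,"dy":0,"dz":0,"turn":0,"gripper":-0.6},{"dx":0,"dy":0,"dz":0,"turn":0,"gripper":-0.6}]' 40
python3 -m inch '[{"dx":0,"dy":0,"dz":-0.1,"turn":0,"gripper":-0.6},{"dx":0,"dy":0,"dz":-0.2,"turn":0,"gripper":-0.6},{"dx":0,"dy":0,"dz":-0.3,"turn":0,"gripper":-0.6},{"dx":0,"dy":0,"dz":-0.4,"turn":0,"gripper":-0.6},{"dx":0,"dy":0,"dz":-0.48,"turn":0,"gripper":-0.6},{"dx":0,"dy":0,"dz":-0.48,"turn":0,"gripper":-0.6}]'
```

```text
time: 2.8
eef_pos: [0.4048, -0.2632, 0.0617]
eef_rot: [[1.0, -0.0, 0.0], [-0.0, -1.0, 0.0], [0.0, -0.0, -1.0]]
wrist_force: [-0.9, 1.5, 5.6]
grip_width: 0.338
grip_force: 39.3
time: 3.3
eef_pos: [0.4065, -0.2643, 0.1851]
eef_rot: [[1.0, -0.0, 0.005], [-0.0, -1.0, -0.003], [0.005, 0.003, -1.0]]
wrist_force: [0.1, 0.4, -1.8]
grip_width: 0.337
grip_force: 40.1
```

```bash
python3 -m inch '[{"dx":0.06,"dy":-0.02,"dz":0,"turn":0,"gripper":-0.6},{"dx":0.18,"dy":-0.06,"dz":0,"turn":0,"gripper":-0.6},{"dx":0.33,"dy":-0.12,"dz":0,"turn":0,"gripper":-0.6},{"dx":0.48,"dy":-0.17,"dz":0,"turn":0,"gripper":-0.6},{"dx":0.63,"dy":-0.22,"dz":0,"turn":0,"gripper":-0.6},{"dx":0.78,"dy":-0.28,"dz":0,"turn":0,"gripper":-0.6},{"dx":0.9,"dy":-0.32,"dz":0,"turn":0,"gripper":-0.6},{"dx":0.97,"dy":-0.347,"dz":0,"turn":0,"gripper":-0.6}]'
python3 -m inch '[{"dx":0,"dy":0,"dz":0,"turn":0,"gripper":-0.6},{"dx":0,"dy":0,"dz":0,"turn":0,"gripper":-0.6},{"dx":0,"dy":0,"dz":0,"turn":0,"gripper":-0.6}]'
python3 - <<'E'
from h import *
a=bot.capture('top');b=bot.capture('side')
cv2.imwrite('pics/c4.png',np.hstack([cv2.resize(a[60:200,310:450],(400,400)),cv2.resize(b[110:250,370:510],(400,400))]))
E
```

```text
time: 3.97
eef_pos: [0.6506, -0.1728, 0.179]
eef_rot: [[1.0, 0.003, -0.001], [0.003, -1.0, 0.002], [-0.001, -0.002, -1.0]]
wrist_force: [-0.0, 1.1, -0.6]
grip_width: 0.336
grip_force: 40.1
time: 4.22
eef_pos: [0.6463, -0.1767, 0.1799]
eef_rot: [[1.0, -0.0, -0.003], [-0.0, -1.0, 0.0], [-0.003, -0.0, -1.0]]
wrist_force: [-0.3, 0.3, -1.7]
grip_width: 0.336
grip_force: 40.1
```

View pics/c4.png

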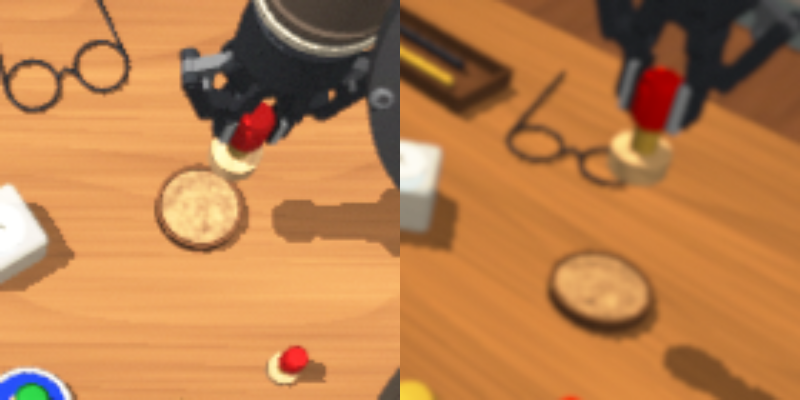

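```bash
python3 - <<'E'
from h import *
for z in(.012,.13,.15,.19):
  p=np.array([.6463,-.1767,z]);print(z,(proj('side',p)-[370,110])*400/140,(proj('top',p)-[310,60])*400/140)
E
python3 -m inch '[{"dx":0.009,"dy":0,"dz":0.1,"turn":0,"gripper":-0.6},{"dx":0.009,"dy":0,"dz":0.2,"turn":0,"gripper":-0.6},{"dx":0.009,"dy":0,"dz":0.3,"turn":0,"gripper":-0.6},{"dx":0.009,"dy":0,"dz":0.38,"turn":0,"gripper":-0.6},{"dx":0.009,"dy":0,"dz":0.4,"turn":0,"gripper":-0.6},{"dx":0.009,"dy":0,"dz":0.4,"turn":0,"gripper":-0.6},{"dx":0.009,"dy":0,"dz":0.4,"turn":0,"gripper":-0.6}]'
```

```text
0.012 [196.33509687 290.68367355] [199.6334643  210.32350975]
0.13 [233.81381956 169.12127336] [230.24969429 155.300623  ]
0.15 [240.97891702 145.88124858] [236.29613665 144.43407563]
0.19 [256.13700215  96.71593346] [249.30128502 121.0614786 ]
time: 4.9
eef_pos: [0.6496, -0.1771, 0.0825]
eef_rot: [[1.0, -0.001, 0.001], [-0.001, -1.0, -0.0], [0.001, 0.0, -1.0]]
wrist_force: [-0.1, -0.1, -0.6]
grip_width: 0.336
grip_force: 40.1
```

```bash
python3 -m inch '[{"dx":0,"dy":0,"dz":0.03,"turn":0,"gripper":-0.6},{"dx":0,"dy":0,"dz":0.055,"turn":0,"gripper":-0.6},{"dx":0,"dy":0,"dz":0.07,"turn":0,"gripper":-0.6},{"dx":0,"dy":0,"dz":0.078,"turn":0,"gripper":-0.6},{"dx":0,"dy":0,"dz":0.078,"turn":0,"gripper":-0.6},{"dx":0,"dy":0,"dz":0.078,"turn":0,"gripper":-0.6}]'
```

```text
time: 5.4
eef_pos: [0.6496, -0.1766, 0.0621]
eef_rot: [[1.0, -0.0, 0.0], [-0.0, -1.0, -0.0], [0.0, 0.0, -1.0]]
wrist_force: [-0.2, -0.4, -2.2]
grip_width: 0.334
grip_force: 40.1
```

```bash
python3 -m inch '[{"dx":0,"dy":0,"dz":0.002,"turn":0,"gripper":-0.6},{"dx":0,"dy":0,"dz":0.004,"turn":0,"gripper":-0.6},{"dx":0,"dy":0,"dz":0.004,"turn":0,"gripper":-0.6},{"dx":0,"dy":0,"dz":0.004,"turn":0,"gripper":-0.6}]'
```

```text
time: 5.73
eef_pos: [0.6498, -0.1766, 0.0618]
eef_rot: [[1.0, -0.0, 0.001], [-0.0, -1.0, -0.0], [0.001, 0.0, -1.0]]
wrist_force: [-3.1, 0.7, 6.0]
grip_width: 0.337
grip_force: 40.8
```

```bash
python3 -m inch '[{"dx":0,"dy":0,"dz":0,"turn":0,"gripper":-0.2},{"dx":0,"dy":0,"dz":0,"turn":0,"gripper":0},{"dx":0,"dy":0,"dz":0,"turn":0,"gripper":0.4},{"dx":0,"dy":0,"dz":0,"turn":0,"gripper":0.8},{"dx":0,"dy":0,"dz":0,"turn":0,"gripper":1},{"dx":0,"dy":0,"dz":-0.1,"turn":0,"gripper":1},{"dx":0,"dy":0,"dz":-0.25,"turn":0,"gripper":1},{"dx":0,"dy":0,"dz":-0.4,"turn":0,"gripper":1}]' 20
python3 -m inch '[{"dx":0,"dy":0,"dz":0,"turn":0,"gripper":1},{"dx":0,"dy":0,"dz":0,"turn":0,"gripper":1},{"dx":0,"dy":0,"dz":0,"turn":0,"gripper":1}]'
```

```text
time: 6.4
eef_pos: [0.6485, -0.1763, 0.1609]
eef_rot: [[1.0, -0.0, -0.003], [-0.0, -1.0, 0.001], [-0.003, -0.001, -1.0]]
wrist_force: [1.9, -0.8, -0.0]
grip_width: 0.999
grip_force: 0.0
time: 6.65
eef_pos: [0.6493, -0.1766, 0.1609]
eef_rot: [[1.0, -0.0, 0.0], [-0.0, -1.0, -0.0], [0.0, 0.0, -1.0]]
wrist_force: [-0.6, -0.0, -0.6]
grip_width: 0.998
grip_force: 0.0
```

```bash
python3 -m inch '[{"dx":-0.06,"dy":-0.05,"dz":0,"turn":0,"gripper":1},{"dx":-0.17,"dy":-0.14,"dz":0,"turn":0,"gripper":1},{"dx":-0.29,"dy":-0.24,"dz":0,"turn":0,"gripper":1},{"dx":-0.41,"dy":-0.34,"dz":0,"turn":0,"gripper":1},{"dx":-0.53,"dy":-0.44,"dz":0,"turn":0,"gripper":1},{"dx":-0.64,"dy":-0.54,"dz":0,"turn":0,"gripper":1},{"dx":-0.72,"dy":-0.6,"dz":0,"turn":0,"gripper":1},{"dx":-0.743,"dy":-0.62,"dz":0,"turn":0,"gripper":1}]'
python3 -m inch '[{"dx":0,"dy":0,"dz":0.06,"turn":0,"gripper":1},{"dx":0,"dy":0,"dz":0.06,"turn":0,"gripper":1},{"dx":0,"dy":0,"dz":0.06,"turn":0,"gripper":1},{"dx":0,"dy":0,"dz":0.06,"turn":0,"gripper":1}]'
python3 - <<'E'
from h import *
a=bot.capture('top');b=bot.capture('side')
cv2.imwrite('pics/c5.png',np.hstack([cv2.resize(a[50:250,250:450],(400,400)),cv2.resize(b[100:300,270:470],(400,400))]))
ra=blob(a,'red',(400,115),30);rb=blob(b,'red',(447,180),30)
print(ra[1],rb[1],ra[2],rb[2],tri(ra[1],rb[1]))
E
```

```text
time: 7.32
eef_pos: [0.4592, -0.0191, 0.1596]
eef_rot: [[1.0, 0.003, -0.005], [0.003, -1.0, 0.0], [-0.005, -0.0, -1.0]]
wrist_force: [-0.5, -0.9, -0.4]
grip_width: 1.0
grip_force: 0.0
time: 7.65
eef_pos: [0.464, -0.0221, 0.1457]
eef_rot: [[1.0, -0.001, -0.001], [-0.001, -1.0, -0.0], [-0.001, 0.0, -1.0]]
wrist_force: [0.1, -0.6, -0.5]
grip_width: 1.005
grip_force: 0.0Traceback (most recent call last):
  File "<stdin>", line 4, in <module>
  File "h.py", line 22, in blob
    i=1+np.argmax(st[1:,4]);return (l==i),ce[i],st[i,4],(m&w)
        ~~~~~~~~~^^^^^^^^^^
    return _wrapfunc(a, 'argmax', axis=axis, out=out, **kwds)
    return bound(*args, **kwds)
ValueError: attempt to get argmax of an empty sequence
```

View pics/c5.png

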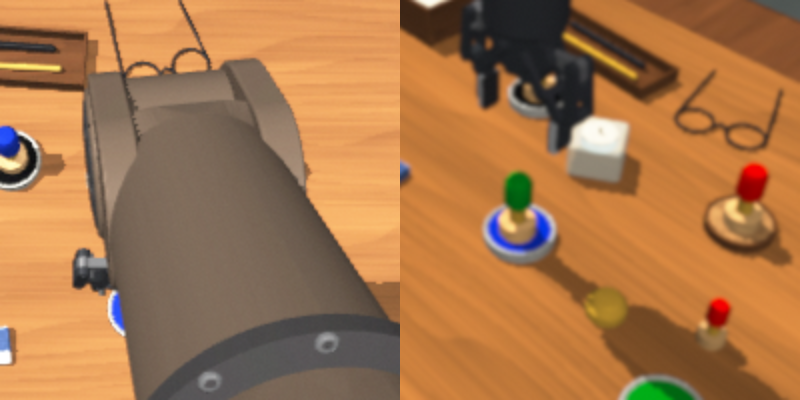

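Red stands centred on the cork. Now I'll descend on green.

```bash
python3 -m inch '[{"dx":0,"dy":0,"dz":0.1,"turn":0,"gripper":1},{"dx":0,"dy":0,"dz":0.2,"turn":0,"gripper":1},{"dx":0,"dy":0,"dz":0.3,"turn":0,"gripper":1},{"dx":0,"dy":0,"dz":0.336,"turn":0,"gripper":1},{"dx":0,"dy":0,"dz":0.336,"turn":0,"gripper":1},{"dx":0,"dy":0,"dz":0.336,"turn":0,"gripper":0},{"dx":0,"dy":0,"dz":0.336,"turn":0,"gripper":-0.2},{"dx":0,"dy":0,"dz":0.336,"turn":0,"gripper":-0.2}]' 20
python3 -m inch '[{"dx":0,"dy":0,"dz":0,"turn":0,"gripper":-0.3},{"dx":0,"dy":0,"dz":0,"turn":0,"gripper":-0.4},{"dx":0,"dy":0,"dz":0,"turn":0,"gripper":-0.5},{"dx":0,"dy":0,"dz":0,"turn":0,"gripper":-0.6},{"dx":0,"dy":0,"dz":0,"turn":0,"gripper":-0.6},{"dx":0,"dy":0,"dz":0,"turn":0,"gripper":-0.6}]' 40
python3 -m inch '[{"dx":0,"dy":0,"dz":-0.08,"turn":0,"gripper":-0.6},{"dx":0,"dy":0,"dz":-0.2,"turn":0,"gripper":-0.6},{"dx":0,"dy":0,"dz":-0.3,"turn":0,"gripper":-0.6},{"dx":0,"dy":0,"dz":-0.4,"turn":0,"gripper":-0.6},{"dx":0,"dy":0,"dz":-0.48,"turn":0,"gripper":-0.6},{"dx":0,"dy":0,"dz":-0.48,"turn":0,"gripper":-0.6},{"dx":0,"dy":0,"dz":-0.48,"turn":0,"gripper":-0.6}]'
```

```text
time: 8.42
eef_pos: [0.4648, -0.0216, 0.0633]
eef_rot: [[1.0, -0.0, 0.002], [-0.0, -1.0, 0.0], [0.002, -0.0, -1.0]]
wrist_force: [-0.5, 0.1, 0.3]
grip_width: 0.6
grip_force: 0.0
time: 8.92
eef_pos: [0.4645, -0.0214, 0.063]
eef_rot: [[1.0, -0.0, 0.002], [-0.0, -1.0, 0.0], [0.002, -0.0, -1.0]]
wrist_force: [-1.6, -0.3, 8.2]
grip_width: 0.335
grip_force: 38.9
time: 9.5
eef_pos: [0.4644, -0.0215, 0.183]
eef_rot: [[1.0, -0.0, 0.003], [-0.0, -1.0, 0.0], [0.003, -0.0, -1.0]]
wrist_force: [-0.6, -0.9, -1.5]
grip_width: 0.337
grip_force: 40.2
```

```bash
python3 -m inch '[{"dx":-0.02,"dy":0.06,"dz":0,"turn":0,"gripper":-0.6},{"dx":-0.05,"dy":0.18,"dz":0,"turn":0,"gripper":-0.6},{"dx":-0.08,"dy":0.33,"dz":0,"turn":0,"gripper":-0.6},{"dx":-0.12,"dy":0.48,"dz":0,"turn":0,"gripper":-0.6},{"dx":-0.16,"dy":0.63,"dz":0,"turn":0,"gripper":-0.6},{"dx":-0.2,"dy":0.78,"dz":0,"turn":0,"gripper":-0.6},{"dx":-0.23,"dy":0.9,"dz":0,"turn":0,"gripper":-0.6},{"dx":-0.25,"dy":0.974,"dz":0,"turn":0,"gripper":-0.6}]'
python3 -m inch '[{"dx":0,"dy":0,"dz":0,"turn":0,"gripper":-0.6},{"dx":0,"dy":0,"dz":0,"turn":0,"gripper":-0.6},{"dx":0,"dy":0,"dz":0.1,"turn":0,"gripper":-0.6},{"dx":0,"dy":0,"dz":0.2,"turn":0,"gripper":-0.6},{"dx":0,"dy":0,"dz":0.3,"turn":0,"gripper":-0.6},{"dx":0,"dy":0,"dz":0.36,"turn":0,"gripper":-0.6},{"dx":0,"dy":0,"dz":0.36,"turn":0,"gripper":-0.6},{"dx":0,"dy":0,"dz":0.36,"turn":0,"gripper":-0.6}]'
```

```text
time: 10.17
eef_pos: [0.3988, -0.2685, 0.1807]
eef_rot: [[1.0, -0.004, -0.002], [-0.004, -1.0, -0.0], [-0.002, 0.0, -1.0]]
wrist_force: [0.5, -0.2, -1.1]
grip_width: 0.337
grip_force: 40.2
time: 10.83
eef_pos: [0.4009, -0.2635, 0.0912]
eef_rot: [[1.0, 0.002, -0.002], [0.002, -1.0, 0.002], [-0.002, -0.002, -1.0]]
wrist_force: [-0.2, 0.2, -1.9]
grip_width: 0.335
grip_force: 40.2
```

```bash
python3 -m inch '[{"dx":0.004,"dy":0.004,"dz":0.04,"turn":0,"gripper":-0.6},{"dx":0.004,"dy":0.004,"dz":0.08,"turn":0,"gripper":-0.6},{"dx":0.004,"dy":0.004,"dz":0.1,"turn":0,"gripper":-0.6},{"dx":0.004,"dy":0.004,"dz":0.107,"turn":0,"gripper":-0.6},{"dx":0.004,"dy":0.004,"dz":0.109,"turn":0,"gripper":-0.6},{"dx":0.004,"dy":0.004,"dz":0.109,"turn":0,"gripper":-0.6},{"dx":0.004,"dy":0.004,"dz":0.109,"turn":0,"gripper":-0.6}]'
```

```text
time: 11.42
eef_pos: [0.4024, -0.2662, 0.065]
eef_rot: [[1.0, -0.0, 0.0], [-0.0, -1.0, -0.0], [0.0, 0.0, -1.0]]
wrist_force: [0.2, 0.2, -1.0]
grip_width: 0.331
grip_force: 40.2
```

```bash
python3 -m inch '[{"dx":0,"dy":0,"dz":0.003,"turn":0,"gripper":-0.6},{"dx":0,"dy":0,"dz":0.006,"turn":0,"gripper":-0.6},{"dx":0,"dy":0,"dz":0.008,"turn":0,"gripper":-0.6},{"dx":0,"dy":0,"dz":0.009,"turn":0,"gripper":-0.6},{"dx":0,"dy":0,"dz":0.009,"turn":0,"gripper":-0.6},{"dx":0,"dy":0,"dz":0.009,"turn":0,"gripper":-0.6}]'
```

```text
time: 11.92
eef_pos: [0.4025, -0.2661, 0.0631]
eef_rot: [[1.0, -0.0, 0.001], [-0.0, -1.0, -0.0], [0.001, 0.0, -1.0]]
wrist_force: [-0.5, 1.6, 6.6]
grip_width: 0.337
grip_force: 41.0
```

```bash
python3 -m inch '[{"dx":0,"dy":0,"dz":0,"turn":0,"gripper":-0.2},{"dx":0,"dy":0,"dz":0,"turn":0,"gripper":0},{"dx":0,"dy":0,"dz":0,"turn":0,"gripper":0.4},{"dx":0,"dy":0,"dz":0,"turn":0,"gripper":0.8},{"dx":0,"dy":0,"dz":0,"turn":0,"gripper":1},{"dx":0,"dy":0,"dz":-0.1,"turn":0,"gripper":1},{"dx":0,"dy":0,"dz":-0.25,"turn":0,"gripper":1},{"dx":0,"dy":0,"dz":-0.4,"turn":0,"gripper":1}]' 20
python3 -m inch '[{"dx":0.1,"dy":-0.1,"dz":0,"turn":0,"gripper":1},{"dx":0.2,"dy":-0.2,"dz":0,"turn":0,"gripper":1},{"dx":0.3,"dy":-0.3,"dz":0,"turn":0,"gripper":1},{"dx":0.4,"dy":-0.4,"dz":0,"turn":0,"gripper":1},{"dx":0.5,"dy":-0.5,"dz":0,"turn":0,"gripper":1},{"dx":0.6,"dy":-0.6,"dz":0,"turn":0,"gripper":1},{"dx":0.7,"dy":-0.7,"dz":0,"turn":0,"gripper":1},{"dx":0.8,"dy":-0.8,"dz":0,"turn":0,"gripper":1}]'
python3 - <<'E'
from h import *
a=bot.capture('top');b=bot.capture('side')
cv2.imwrite('pics/c6.png',np.hstack([cv2.resize(a[160:300,340:480],(400,400)),cv2.resize(b[90:330,230:470],(400,400))]))
E
```

```text
time: 12.58
eef_pos: [0.4013, -0.2656, 0.1629]
eef_rot: [[1.0, -0.0, -0.003], [-0.0, -1.0, 0.001], [-0.003, -0.001, -1.0]]
wrist_force: [1.2, -0.6, 0.5]
grip_width: 1.001
grip_force: 0.0
time: 13.25
eef_pos: [0.6032, -0.0647, 0.1624]
eef_rot: [[1.0, -0.0, -0.0], [-0.0, -1.0, -0.0], [-0.0, 0.0, -1.0]]
wrist_force: [0.1, 0.6, 0.5]
grip_width: 0.996
grip_force: 0.0
```

View pics/c6.png

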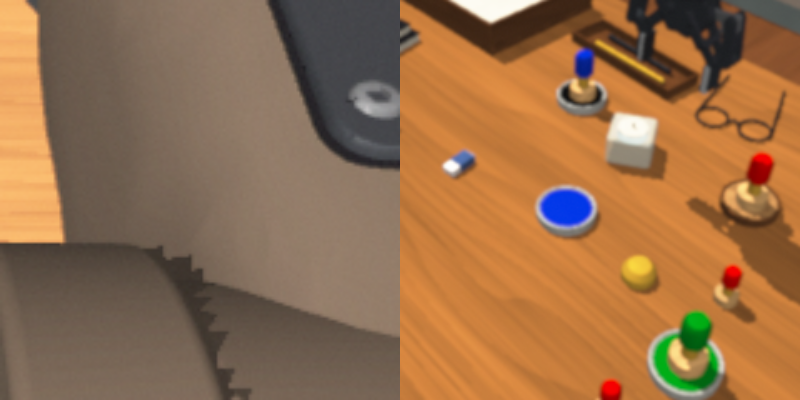

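Green stands centred on the green felt, and the blue pad is free. On to blue.

```bash
python3 -m inch '[{"dx":0.03,"dy":-0.13,"dz":0,"turn":0,"gripper":1},{"dx":0.07,"dy":-0.28,"dz":0,"turn":0,"gripper":1},{"dx":0.11,"dy":-0.43,"dz":0,"turn":0,"gripper":1},{"dx":0.15,"dy":-0.58,"dz":0,"turn":0,"gripper":1},{"dx":0.19,"dy":-0.71,"dz":0,"turn":0,"gripper":1},{"dx":0.215,"dy":-0.809,"dz":0,"turn":0,"gripper":1},{"dx":0.215,"dy":-0.809,"dz":0.05,"turn":0,"gripper":1},{"dx":0.215,"dy":-0.809,"dz":0.08,"turn":0,"gripper":1}]'
python3 -m inch '[{"dx":0,"dy":0,"dz":0,"turn":0,"gripper":1},{"dx":0,"dy":0,"dz":0,"turn":0,"gripper":1},{"dx":0,"dy":0,"dz":0,"turn":0,"gripper":1}]'
python3 - <<'E'
from h import *
a=bot.capture('top');b=bot.capture('side')
for f in('green','blue'):
    for n,im,uv,r in(('top',a,(320,204),20),('side',b,(330,215),25)):
        m=blob(im,'blue',uv,r)[3];h=cv2.convexHull(np.argwhere(m)[:,::-1].astype(np.float32)).reshape(-1,2) if m.any() else None
        if h is not None and f=='blue':print(n,cv2.minEnclosingCircle(np.array([atz(n,p,.012)[:2] for p in h],np.float32)))
cv2.imwrite('pics/c7.png',np.hstack([cv2.resize(a[60:200,185:325],(400,400)),cv2.resize(b[70:210,270:410],(400,400))]))
for y in(-.0425,0,.0425): print((proj('side',np.array([.657,.1375+y,.145]))-[270,70])*400/140)
E
```

```text
time: 14.02
eef_pos: [0.6556, 0.1381, 0.1414]
eef_rot: [[1.0, 0.003, -0.001], [0.003, -1.0, 0.0], [-0.001, -0.0, -1.0]]
wrist_force: [-0.0, -0.9, -1.4]
grip_width: 1.002
grip_force: 0.0
time: 14.27
eef_pos: [0.6562, 0.1342, 0.1428]
eef_rot: [[1.0, -0.002, 0.0], [-0.002, -1.0, -0.001], [0.0, 0.001, -1.0]]
wrist_force: [-0.1, -1.1, 0.2]
grip_width: 1.002
grip_force: 0.0Traceback (most recent call last):
  File "<stdin>", line 5, in <module>
  File "h.py", line 22, in blob
    i=1+np.argmax(st[1:,4]);return (l==i),ce[i],st[i,4],(m&w)
        ~~~~~~~~~^^^^^^^^^^
    return _wrapfunc(a, 'argmax', axis=axis, out=out, **kwds)
    return bound(*args, **kwds)
ValueError: attempt to get argmax of an empty sequence
```

```bash
python3 -m inch '[{"dx":0.002,"dy":-0.01,"dz":0,"turn":0,"gripper":1},{"dx":0.002,"dy":-0.01,"dz":0.1,"turn":0,"gripper":1},{"dx":0.002,"dy":-0.01,"dz":0.2,"turn":0,"gripper":1},{"dx":0.002,"dy":-0.01,"dz":0.29,"turn":0,"gripper":1},{"dx":0.002,"dy":-0.01,"dz":0.319,"turn":0,"gripper":1},{"dx":0.002,"dy":-0.01,"dz":0.319,"turn":0,"gripper":1},{"dx":0.002,"dy":-0.01,"dz":0.319,"turn":0,"gripper":0.2},{"dx":0.002,"dy":-0.01,"dz":0.319,"turn":0,"gripper":0.2}]'
python3 - <<'E'
from h import *
a=bot.capture('top');b=bot.capture('side')
cv2.imwrite('pics/c7.png',np.hstack([cv2.resize(a[60:200,185:325],(400,400)),cv2.resize(b[70:210,270:410],(400,400))]))
E
```

```text
time: 15.03
eef_pos: [0.6577, 0.1389, 0.0644]
eef_rot: [[1.0, -0.0, 0.002], [-0.0, -1.0, 0.001], [0.002, -0.001, -1.0]]
wrist_force: [0.2, -0.1, -0.0]
grip_width: 0.747
grip_force: 0.0
```

View pics/c7.png

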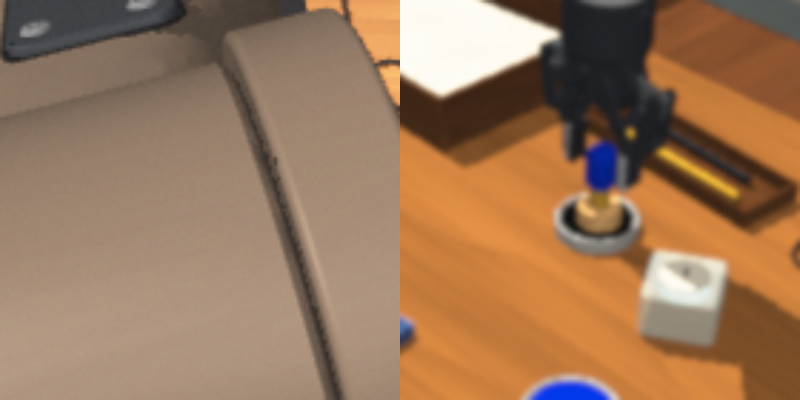

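```bash
python3 -m inch '[{"dx":-0.008,"dy":0.008,"dz":0.004,"turn":0,"gripper":0},{"dx":-0.008,"dy":0.008,"dz":0.004,"turn":0,"gripper":-0.1},{"dx":-0.008,"dy":0.008,"dz":0.004,"turn":0,"gripper":-0.2},{"dx":-0.008,"dy":0.008,"dz":0.004,"turn":0,"gripper":-0.3},{"dx":-0.008,"dy":0.008,"dz":0.004,"turn":0,"gripper":-0.4},{"dx":-0.008,"dy":0.008,"dz":0.004,"turn":0,"gripper":-0.5},{"dx":-0.008,"dy":0.008,"dz":0.004,"turn":0,"gripper":-0.6},{"dx":-0.008,"dy":0.008,"dz":0.004,"turn":0,"gripper":-0.6}]' 40
python3 -m inch '[{"dx":0,"dy":0,"dz":0,"turn":0,"gripper":-0.6},{"dx":0,"dy":0,"dz":-0.08,"turn":0,"gripper":-0.6},{"dx":0,"dy":0,"dz":-0.2,"turn":0,"gripper":-0.6},{"dx":0,"dy":0,"dz":-0.3,"turn":0,"gripper":-0.6},{"dx":0,"dy":0,"dz":-0.4,"turn":0,"gripper":-0.6},{"dx":0,"dy":0,"dz":-0.48,"turn":0,"gripper":-0.6},{"dx":0,"dy":0,"dz":-0.48,"turn":0,"gripper":-0.6},{"dx":0,"dy":0,"dz":-0.48,"turn":0,"gripper":-0.6}]'
python3 - <<'E'
from h import *
b=bot.capture('side');cv2.imwrite('pics/side8.png',b)
for n,u in(('side',(330,215)),):
    m=blob(b,'blue',u,25)[3];h=cv2.convexHull(np.argwhere(m)[:,::-1].astype(np.float32)).reshape(-1,2)
    print('bluepad',cv2.minEnclosingCircle(np.array([atz(n,p,.012)[:2] for p in h],np.float32)))
m=blob(b,'black',(339,148),15)[3];h=cv2.convexHull(np.argwhere(m)[:,::-1].astype(np.float32)).reshape(-1,2)
print('blackpad',cv2.minEnclosingCircle(np.array([atz('side',p,.012)[:2] for p in h],np.float32)))
E
```

```text
time: 15.8
eef_pos: [0.6548, 0.1368, 0.0622]
eef_rot: [[1.0, -0.0, 0.001], [-0.0, -1.0, 0.0], [0.001, -0.0, -1.0]]
wrist_force: [-1.3, -0.1, 5.8]
grip_width: 0.335
grip_force: 39.4
time: 16.47
eef_pos: [0.6551, 0.1368, 0.1825]
eef_rot: [[1.0, -0.0, 0.002], [-0.0, -1.0, 0.0], [0.002, -0.0, -1.0]]
wrist_force: [-0.7, -0.5, -1.6]
grip_width: 0.331
grip_force: 39.9
bluepad ((0.4675580561161041, -0.019506040960550308), 0.03265988826751709)
blackpad ((0.6597063541412354, 0.14222143590450287), 0.028630733489990234)
```

```bash
python3 -m inch '[{"dx":-0.06,"dy":0.05,"dz":0,"turn":0,"gripper":-0.6},{"dx":-0.17,"dy":0.14,"dz":0,"turn":0,"gripper":-0.6},{"dx":-0.29,"dy":0.24,"dz":0,"turn":0,"gripper":-0.6},{"dx":-0.41,"dy":0.34,"dz":0,"turn":0,"gripper":-0.6},{"dx":-0.53,"dy":0.44,"dz":0,"turn":0,"gripper":-0.6},{"dx":-0.65,"dy":0.54,"dz":0,"turn":0,"gripper":-0.6},{"dx":-0.73,"dy":0.61,"dz":0,"turn":0,"gripper":-0.6},{"dx":-0.752,"dy":0.629,"dz":0,"turn":0,"gripper":-0.6}]'
python3 -m inch '[{"dx":0,"dy":0,"dz":0,"turn":0,"gripper":-0.6},{"dx":0,"dy":0,"dz":0,"turn":0,"gripper":-0.6},{"dx":0,"dy":0,"dz":0.1,"turn":0,"gripper":-0.6},{"dx":0,"dy":0,"dz":0.2,"turn":0,"gripper":-0.6},{"dx":0,"dy":0,"dz":0.3,"turn":0,"gripper":-0.6},{"dx":0,"dy":0,"dz":0.36,"turn":0,"gripper":-0.6},{"dx":0,"dy":0,"dz":0.36,"turn":0,"gripper":-0.6},{"dx":0,"dy":0,"dz":0.36,"turn":0,"gripper":-0.6}]'
python3 -m inch '[{"dx":0,"dy":0,"dz":0,"turn":0,"gripper":-0.6},{"dx":0,"dy":0,"dz":0,"turn":0,"gripper":-0.6},{"dx":0,"dy":0,"dz":0,"turn":0,"gripper":-0.6}]'
```

```text
time: 17.18
eef_pos: [0.4615, -0.0241, 0.1801]
eef_rot: [[1.0, -0.004, -0.005], [-0.004, -1.0, -0.002], [-0.005, 0.002, -1.0]]
wrist_force: [-0.8, -0.0, -1.3]
grip_width: 0.337
grip_force: 39.9
time: 17.85
eef_pos: [0.4669, -0.0194, 0.0909]
eef_rot: [[1.0, 0.001, -0.002], [0.001, -1.0, 0.0], [-0.002, -0.0, -1.0]]
wrist_force: [0.6, 0.2, -0.5]
grip_width: 0.341
grip_force: 39.9
time: 18.1
eef_pos: [0.4675, -0.0203, 0.0927]
eef_rot: [[1.0, 0.0, 0.002], [0.0, -1.0, 0.0], [0.002, -0.0, -1.0]]
wrist_force: [0.2, 0.1, -0.4]
grip_width: 0.337
grip_force: 39.9
```

```bash
python3 -m inch '[{"dx":0,"dy":0,"dz":0.04,"turn":0,"gripper":-0.6},{"dx":0,"dy":0,"dz":0.08,"turn":0,"gripper":-0.6},{"dx":0,"dy":0,"dz":0.105,"turn":0,"gripper":-0.6},{"dx":0,"dy":0,"dz":0.112,"turn":0,"gripper":-0.6},{"dx":0,"dy":0,"dz":0.116,"turn":0,"gripper":-0.6},{"dx":0,"dy":0,"dz":0.116,"turn":0,"gripper":-0.6},{"dx":0,"dy":0,"dz":0.116,"turn":0,"gripper":-0.6}]'
python3 -m inch '[{"dx":0,"dy":0,"dz":0.002,"turn":0,"gripper":-0.6},{"dx":0,"dy":0,"dz":0.004,"turn":0,"gripper":-0.6},{"dx":0,"dy":0,"dz":0.005,"turn":0,"gripper":-0.6},{"dx":0,"dy":0,"dz":0.005,"turn":0,"gripper":-0.6},{"dx":0,"dy":0,"dz":0.005,"turn":0,"gripper":-0.6}]'
```

```text
time: 18.68
eef_pos: [0.4668, -0.0206, 0.0631]
eef_rot: [[1.0, -0.0, 0.001], [-0.0, -1.0, -0.0], [0.001, 0.0, -1.0]]
wrist_force: [-0.9, -0.0, -1.6]
grip_width: 0.341
grip_force: 39.9
time: 19.1
eef_pos: [0.4669, -0.0205, 0.0621]
eef_rot: [[1.0, -0.0, 0.001], [-0.0, -1.0, 0.0], [0.001, -0.0, -1.0]]
wrist_force: [-1.1, 0.7, 5.3]
grip_width: 0.336
grip_force: 40.5
```

```bash
python3 -m inch '[{"dx":0,"dy":0,"dz":0,"turn":0,"gripper":-0.2},{"dx":0,"dy":0,"dz":0,"turn":0,"gripper":0},{"dx":0,"dy":0,"dz":0,"turn":0,"gripper":0.4},{"dx":0,"dy":0,"dz":0,"turn":0,"gripper":0.8},{"dx":0,"dy":0,"dz":0,"turn":0,"gripper":1},{"dx":0,"dy":0,"dz":-0.1,"turn":0,"gripper":1},{"dx":0,"dy":0,"dz":-0.25,"turn":0,"gripper":1},{"dx":0,"dy":0,"dz":-0.4,"turn":0,"gripper":1}]' 20
python3 -m inch '[{"dx":-0.03,"dy":-0.12,"dz":0,"turn":0,"gripper":1},{"dx":-0.06,"dy":-0.26,"dz":0,"turn":0,"gripper":1},{"dx":-0.09,"dy":-0.4,"dz":0,"turn":0,"gripper":1},{"dx":-0.12,"dy":-0.54,"dz":0,"turn":0,"gripper":1},{"dx":-0.15,"dy":-0.68,"dz":0,"turn":0,"gripper":1},{"dx":-0.17,"dy":-0.78,"dz":0,"turn":0,"gripper":1},{"dx":-0.2,"dy":-0.84,"dz":0,"turn":0,"gripper":1},{"dx":-0.2,"dy":-0.86,"dz":0,"turn":0,"gripper":1}]'
python3 -m inch '[{"dx":0,"dy":0,"dz":0,"turn":0,"gripper":1},{"dx":0,"dy":0,"dz":0,"turn":0,"gripper":1}]'
python3 - <<'E'
from h import *
a=bot.capture('top');b=bot.capture('side')
cv2.imwrite('pics/c8.png',np.hstack([cv2.resize(a[185:285,115:215],(400,400),interpolation=2),cv2.resize(b[100:200,160:260],(400,400),interpolation=2)]))
E
```

```text
time: 19.77
eef_pos: [0.4654, -0.0206, 0.1619]
eef_rot: [[1.0, -0.0, -0.003], [-0.0, -1.0, -0.0], [-0.003, 0.0, -1.0]]
wrist_force: [0.1, 0.9, 0.0]
grip_width: 1.001
grip_force: 0.0
time: 20.43
eef_pos: [0.415, 0.1975, 0.1615]
eef_rot: [[1.0, 0.004, -0.001], [0.004, -1.0, 0.001], [-0.001, -0.001, -1.0]]
wrist_force: [0.8, 0.2, -0.8]
grip_width: 0.998
grip_force: 0.0
time: 20.6
eef_pos: [0.4169, 0.1935, 0.1614]
eef_rot: [[1.0, -0.001, 0.0], [-0.001, -1.0, -0.001], [0.0, 0.001, -1.0]]
wrist_force: [0.2, -0.2, -0.5]
grip_width: 0.998
grip_force: 0.0
```

View pics/c8.png

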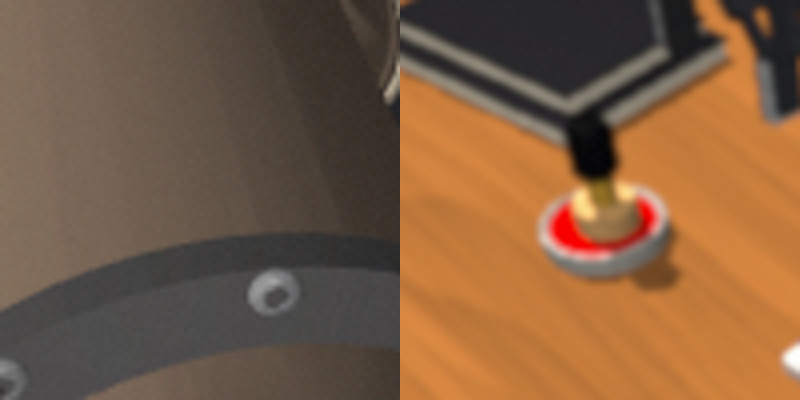

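```bash
python3 - <<'E'
from h import *
print(tri((163.8,230.9),(208,136.5)),atz('side',(208,136.5),.068),atz('side',(211.2,156.7),.014),atz('top',(171,235),.014))
# check: same for known blue (true ~.655,.1368)
E
python3 -m inch '[{"dx":-0.02,"dy":-0.12,"dz":0,"turn":0,"gripper":1},{"dx":-0.05,"dy":-0.26,"dz":0,"turn":0,"gripper":1},{"dx":-0.07,"dy":-0.38,"dz":0,"turn":0,"gripper":1},{"dx":-0.09,"dy":-0.48,"dz":0,"turn":0,"gripper":1},{"dx":-0.092,"dy":-0.535,"dz":0,"turn":0,"gripper":1},{"dx":-0.092,"dy":-0.535,"dz":0,"turn":0,"gripper":1},{"dx":-0.092,"dy":-0.535,"dz":0.08,"turn":0,"gripper":1},{"dx":-0.092,"dy":-0.535,"dz":0.08,"turn":0,"gripper":1}]'
python3 -m inch '[{"dx":0,"dy":0,"dz":0,"turn":0,"gripper":1},{"dx":0,"dy":0,"dz":0,"turn":0,"gripper":1}]'
```

```text
[0.39493343 0.32645546 0.07123522] [0.3973334  0.33084326 0.068     ] [0.39062817 0.32440055 0.014     ] [0.39122189 0.32995794 0.014     ]
time: 21.37
eef_pos: [0.3935, 0.3252, 0.1392]
eef_rot: [[1.0, -0.002, -0.002], [-0.002, -1.0, -0.004], [-0.002, 0.004, -1.0]]
wrist_force: [-0.7, -0.9, -0.2]
grip_width: 0.999
grip_force: 0.0
time: 21.53
eef_pos: [0.3943, 0.3268, 0.1418]
eef_rot: [[1.0, -0.002, -0.0], [-0.002, -1.0, -0.001], [-0.0, 0.001, -1.0]]
wrist_force: [0.5, 0.3, -0.0]
grip_width: 1.001
grip_force: 0.0
```

```bash
python3 -m inch '[{"dx":0.004,"dy":0,"dz":0.1,"turn":0,"gripper":1},{"dx":0.004,"dy":0,"dz":0.2,"turn":0,"gripper":1},{"dx":0.004,"dy":0,"dz":0.29,"turn":0,"gripper":1},{"dx":0.004,"dy":0,"dz":0.317,"turn":0,"gripper":1},{"dx":0.004,"dy":0,"dz":0.317,"turn":0,"gripper":1},{"dx":0.004,"dy":0,"dz":0.317,"turn":0,"gripper":0.2},{"dx":0.004,"dy":0,"dz":0.317,"turn":0,"gripper":0.2}]'
python3 - <<'E'
from h import *
b=bot.capture('side');x,y,z=bot.get_obs()['eef_pos']
cv2.imwrite('pics/c9.png',cv2.resize(b[85:185,160:260],(400,400),interpolation=2))
for s in(-.033,0,.033):print((proj('side',np.array([x,y+s,.065]))-[160,85])*4)
E
```

```text
time: 22.12
eef_pos: [0.3954, 0.3288, 0.0637]
eef_rot: [[1.0, -0.0, 0.002], [-0.0, -1.0, 0.001], [0.002, -0.001, -1.0]]
wrist_force: [0.6, 0.2, 0.0]
grip_width: 0.748
grip_force: 0.0
[221.56099613 236.01669298]
[191.95575839 212.76779965]
[163.42177693 190.36016025]
```

View pics/c9.png

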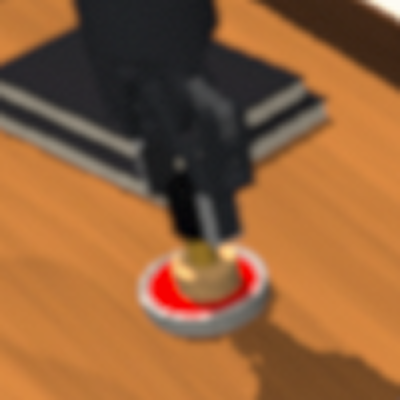

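```bash
python3 -m inch '[{"dx":0,"dy":0.006,"dz":0.004,"turn":0,"gripper":0},{"dx":0,"dy":0.006,"dz":0.004,"turn":0,"gripper":-0.1},{"dx":0,"dy":0.006,"dz":0.004,"turn":0,"gripper":-0.2},{"dx":0,"dy":0.006,"dz":0.004,"turn":0,"gripper":-0.3},{"dx":0,"dy":0.006,"dz":0.004,"turn":0,"gripper":-0.4},{"dx":0,"dy":0.006,"dz":0.004,"turn":0,"gripper":-0.5},{"dx":0,"dy":0.006,"dz":0.004,"turn":0,"gripper":-0.6},{"dx":0,"dy":0.006,"dz":0.004,"turn":0,"gripper":-0.6}]' 40
python3 -m inch '[{"dx":0,"dy":0,"dz":0,"turn":0,"gripper":-0.6},{"dx":0,"dy":0,"dz":-0.08,"turn":0,"gripper":-0.6},{"dx":0,"dy":0,"dz":-0.2,"turn":0,"gripper":-0.6},{"dx":0,"dy":0,"dz":-0.3,"turn":0,"gripper":-0.6},{"dx":0,"dy":0,"dz":-0.4,"turn":0,"gripper":-0.6},{"dx":0,"dy":0,"dz":-0.48,"turn":0,"gripper":-0.6},{"dx":0,"dy":0,"dz":-0.48,"turn":0,"gripper":-0.6},{"dx":0,"dy":0,"dz":-0.48,"turn":0,"gripper":-0.6}]'
```

```text
time: 22.83
eef_pos: [0.3949, 0.3273, 0.0617]
eef_rot: [[1.0, 0.0, 0.001], [0.0, -1.0, 0.001], [0.001, -0.001, -1.0]]
wrist_force: [-0.1, 0.6, 5.9]
grip_width: 0.338
grip_force: 39.2
time: 23.5
eef_pos: [0.3948, 0.3268, 0.1817]
eef_rot: [[1.0, -0.0, 0.001], [-0.0, -1.0, 0.001], [0.001, -0.001, -1.0]]
wrist_force: [0.2, -0.6, -1.9]
grip_width: 0.335
grip_force: 39.9
```

```bash
python3 -m inch '[{"dx":0.07,"dy":0.05,"dz":0,"turn":0,"gripper":-0.6},{"dx":0.19,"dy":0.14,"dz":0,"turn":0,"gripper":-0.6},{"dx":0.32,"dy":0.24,"dz":0,"turn":0,"gripper":-0.6},{"dx":0.45,"dy":0.34,"dz":0,"turn":0,"gripper":-0.6},{"dx":0.58,"dy":0.44,"dz":0,"turn":0,"gripper":-0.6},{"dx":0.71,"dy":0.54,"dz":0,"turn":0,"gripper":-0.6},{"dx":0.84,"dy":0.64,"dz":0,"turn":0,"gripper":-0.6},{"dx":0.95,"dy":0.72,"dz":0,"turn":0,"gripper":-0.6}]'
python3 -m inch '[{"dx":0.09,"dy":0.027,"dz":0,"turn":0,"gripper":-0.6},{"dx":0.09,"dy":0.027,"dz":0,"turn":0,"gripper":-0.6},{"dx":0.09,"dy":0.027,"dz":0,"turn":0,"gripper":-0.6},{"dx":0.09,"dy":0.027,"dz":0.1,"turn":0,"gripper":-0.6},{"dx":0.09,"dy":0.027,"dz":0.2,"turn":0,"gripper":-0.6},{"dx":0.09,"dy":0.027,"dz":0.28,"turn":0,"gripper":-0.6},{"dx":0.09,"dy":0.027,"dz":0.28,"turn":0,"gripper":-0.6},{"dx":0.09,"dy":0.027,"dz":0.28,"turn":0,"gripper":-0.6}]'
python3 -m inch '[{"dx":0,"dy":0,"dz":0,"turn":0,"gripper":-0.6},{"dx":0,"dy":0,"dz":0,"turn":0,"gripper":-0.6}]'
python3 - <<'E'
from h import *
a=bot.capture('top');b=bot.capture('side');cv2.imwrite('pics/side10.png',b);cv2.imwrite('pics/top10.png',a)
for n,im,u,r in(('top',a,(171,235),20),('side',b,(211,157),25)):
    m=masks(im)['red'].astype(np.uint8);w=np.zeros_like(m);cv2.circle(w,u,r,1,-1);m&=w;print(n,m.sum())
    if m.sum()>50:
        h=cv2.convexHull(np.argwhere(m)[:,::-1].astype(np.float32)).reshape(-1,2)
        print('redpad',n,cv2.minEnclosingCircle(np.array([atz(n,p,.012)[:2] for p in h],np.float32)))
cv2.imwrite('pics/c10.png',np.hstack([cv2.resize(b[70:170,290:390],(400,400),interpolation=2),cv2.resize(b[100:340,160:480],(400,300),interpolation=2)[:,:].copy() if 0 else cv2.resize(b[100:340,230:470],(400,400))]))
E
```

```text
time: 24.17
eef_pos: [0.6332, 0.1431, 0.1788]
eef_rot: [[1.0, -0.002, -0.003], [-0.002, -1.0, -0.002], [-0.003, 0.002, -1.0]]
wrist_force: [-0.1, -0.7, -1.8]
grip_width: 0.338
grip_force: 39.9
time: 24.83
eef_pos: [0.6525, 0.1406, 0.1097]
eef_rot: [[1.0, 0.001, -0.004], [0.001, -1.0, -0.001], [-0.004, 0.001, -1.0]]
wrist_force: [0.2, 0.5, -1.0]
grip_width: 0.334
grip_force: 39.9
time: 25.0
eef_pos: [0.6552, 0.1406, 0.1128]
eef_rot: [[1.0, 0.0, 0.002], [0.0, -1.0, 0.001], [0.002, -0.001, -1.0]]
wrist_force: [-0.1, 0.2, -1.7]
grip_width: 0.337
grip_force: 39.9
top 0
side 272
redpad side ((0.393165647983551, 0.33424320816993713), 0.03072204813361168)
```

View pics/c10.png

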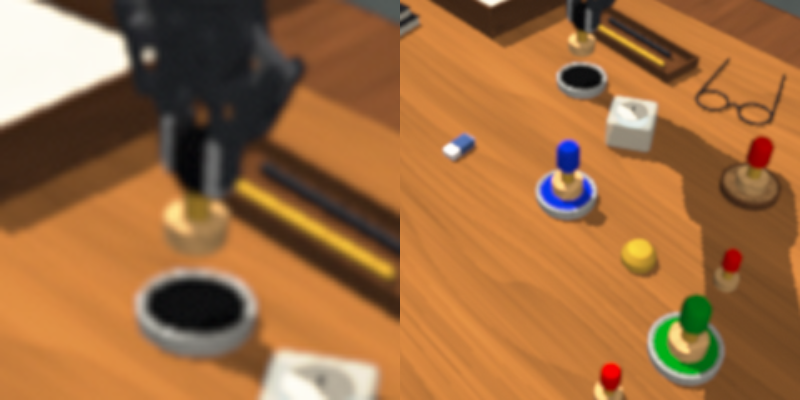

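Blue stands centred on blue. Black hangs upright above the black pad, so I'll lower it.

```bash
python3 -m inch '[{"dx":0.012,"dy":0,"dz":0.06,"turn":0,"gripper":-0.6},{"dx":0.012,"dy":0,"dz":0.12,"turn":0,"gripper":-0.6},{"dx":0.012,"dy":0,"dz":0.165,"turn":0,"gripper":-0.6},{"dx":0.012,"dy":0,"dz":0.185,"turn":0,"gripper":-0.6},{"dx":0.012,"dy":0,"dz":0.195,"turn":0,"gripper":-0.6},{"dx":0.012,"dy":0,"dz":0.195,"turn":0,"gripper":-0.6},{"dx":0.012,"dy":0,"dz":0.195,"turn":0,"gripper":-0.6}]'
```

```text
time: 25.68
eef_pos: [0.6578, 0.14, 0.0626]
eef_rot: [[1.0, -0.0, 0.0], [-0.0, -1.0, 0.0], [0.0, -0.0, -1.0]]
wrist_force: [-0.3, -0.6, -2.1]
grip_width: 0.336
grip_force: 39.9
```

```bash
python3 -m inch '[{"dx":0,"dy":0,"dz":0.002,"turn":0,"gripper":-0.6},{"dx":0,"dy":0,"dz":0.004,"turn":0,"gripper":-0.6},{"dx":0,"dy":0,"dz":0.005,"turn":0,"gripper":-0.6},{"dx":0,"dy":0,"dz":0.005,"turn":0,"gripper":-0.6},{"dx":0,"dy":0,"dz":0.005,"turn":0,"gripper":-0.6}]'
```

```text
time: 26.1
eef_pos: [0.6579, 0.14, 0.0618]
eef_rot: [[1.0, -0.0, 0.001], [-0.0, -1.0, 0.0], [0.001, -0.0, -1.0]]
wrist_force: [0.8, -0.6, 4.4]
grip_width: 0.334
grip_force: 40.3
```

```bash
python3 -m inch '[{"dx":0,"dy":0,"dz":0,"turn":0,"gripper":-0.2},{"dx":0,"dy":0,"dz":0,"turn":0,"gripper":0},{"dx":0,"dy":0,"dz":0,"turn":0,"gripper":0.4},{"dx":0,"dy":0,"dz":0,"turn":0,"gripper":0.8},{"dx":0,"dy":0,"dz":0,"turn":0,"gripper":1},{"dx":0,"dy":0,"dz":-0.1,"turn":0,"gripper":1},{"dx":0,"dy":0,"dz":-0.25,"turn":0,"gripper":1},{"dx":0,"dy":0,"dz":-0.4,"turn":0,"gripper":1}]' 20
python3 -m inch '[{"dx":-0.01,"dy":0.12,"dz":0,"turn":0,"gripper":1},{"dx":-0.01,"dy":0.26,"dz":0,"turn":0,"gripper":1},{"dx":-0.01,"dy":0.4,"dz":0,"turn":0,"gripper":1},{"dx":-0.02,"dy":0.54,"dz":0,"turn":0,"gripper":1},{"dx":-0.02,"dy":0.68,"dz":0,"turn":0,"gripper":1},{"dx":-0.02,"dy":0.8,"dz":0,"turn":0,"gripper":1},{"dx":-0.03,"dy":0.92,"dz":0,"turn":0,"gripper":1},{"dx":-0.03,"dy":1,"dz":0,"turn":0,"gripper":1}]'
python3 -m inch '[{"dx":0,"dy":0.1,"dz":0,"turn":0,"gripper":1},{"dx":0,"dy":0.2,"dz":0,"turn":0,"gripper":1},{"dx":0,"dy":0.266,"dz":0,"turn":0,"gripper":1},{"dx":0,"dy":0.266,"dz":0,"turn":0,"gripper":1},{"dx":0,"dy":0.266,"dz":0.08,"turn":0,"gripper":1},{"dx":0,"dy":0.266,"dz":0.08,"turn":0,"gripper":1},{"dx":0,"dy":0.266,"dz":0.08,"turn":0,"gripper":1}]'
python3 - <<'E'
from h import *
a=bot.capture('top');b=bot.capture('side');cv2.imwrite('pics/side11.png',b);cv2.imwrite('pics/top11.png',a)
for n,im,u,r in(('top',a,(171,235),20),('side',b,(211,157),25)):
    m=masks(im)['red'].astype(np.uint8);w=np.zeros_like(m);cv2.circle(w,u,r,1,-1);m&=w;print(n,m.sum())
    if m.sum()>50:
        h=cv2.convexHull(np.argwhere(m)[:,::-1].astype(np.float32)).reshape(-1,2)
        print('redpad',n,cv2.minEnclosingCircle(np.array([atz(n,p,.012)[:2] for p in h],np.float32)))
cv2.imwrite('pics/c11.png',np.hstack([cv2.resize(a[80:280,140:340],(400,400)),cv2.resize(b[70:310,280:520],(400,400))]))
E
```

```text
time: 26.77
eef_pos: [0.6565, 0.1396, 0.1612]
eef_rot: [[1.0, -0.0, -0.003], [-0.0, -1.0, -0.001], [-0.003, 0.001, -1.0]]
wrist_force: [0.7, 0.1, 0.4]
grip_width: 0.997
grip_force: 0.0
time: 27.43
eef_pos: [0.6492, -0.1144, 0.1612]
eef_rot: [[1.0, -0.003, -0.0], [-0.003, -1.0, -0.002], [-0.0, 0.002, -1.0]]
wrist_force: [-0.0, -0.9, 0.9]
grip_width: 1.0
grip_force: 0.0
time: 28.02
eef_pos: [0.6492, -0.1755, 0.1403]
eef_rot: [[1.0, 0.001, -0.003], [0.001, -1.0, 0.001], [-0.003, -0.001, -1.0]]
wrist_force: [-0.1, 0.2, 0.2]
grip_width: 1.0
grip_force: 0.0
top 0
side 272
redpad side ((0.393165647983551, 0.33424320816993713), 0.03072204813361168)
```

View pics/c11.png

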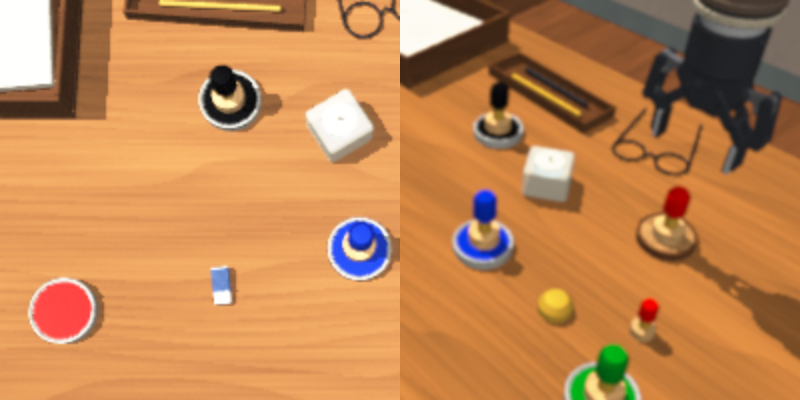

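```bash
python3 - <<'E'
from h import *
for n,u,r in(('top',(171,235),20),('side',(211,157),25)):
    im=cv2.imread(f'pics/{n}11.png');h,s,v=cv2.split(cv2.cvtColor(im,cv2.COLOR_BGR2HSV))
    m=(((h<4)|(h>173))&(s>140)&(v>120)).astype(np.uint8);w=np.zeros_like(m);cv2.circle(w,u,r,1,-1);m&=w
    hh=cv2.convexHull(np.argwhere(m)[:,::-1].astype(np.float32)).reshape(-1,2)
    print(n,m.sum(),cv2.minEnclosingCircle(np.array([atz(n,p,.012)[:2] for p in hh],np.float32)))
E
python3 -m inch '[{"dx":0.002,"dy":0.004,"dz":0.1,"turn":0,"gripper":1},{"dx":0.002,"dy":0.004,"dz":0.2,"turn":0,"gripper":1},{"dx":0.002,"dy":0.004,"dz":0.28,"turn":0,"gripper":1},{"dx":0.002,"dy":0.004,"dz":0.312,"turn":0,"gripper":1},{"dx":0.002,"dy":0.004,"dz":0.312,"turn":0,"gripper":1},{"dx":0.002,"dy":0.004,"dz":0.312,"turn":0,"gripper":0.2},{"dx":0.002,"dy":0.004,"dz":0.312,"turn":0,"gripper":0.2}]'
```

```text
top 618 ((0.3922715187072754, 0.3314599096775055), 0.03368145227432251)
side 320 ((0.3941883444786072, 0.33487045764923096), 0.03303195908665657)
time: 28.7
eef_pos: [0.6517, -0.1777, 0.065]
eef_rot: [[1.0, 0.0, 0.002], [0.0, -1.0, -0.001], [0.002, 0.001, -1.0]]
wrist_force: [-0.5, -0.3, -0.7]
grip_width: 0.746
grip_force: 0.0
```

```bash
python3 -m inch '[{"dx":-0.006,"dy":-0.004,"dz":0.009,"turn":0,"gripper":0},{"dx":-0.006,"dy":-0.004,"dz":0.009,"turn":0,"gripper":-0.1},{"dx":-0.006,"dy":-0.004,"dz":0.009,"turn":0,"gripper":-0.2},{"dx":-0.006,"dy":-0.004,"dz":0.009,"turn":0,"gripper":-0.3},{"dx":-0.006,"dy":-0.004,"dz":0.009,"turn":0,"gripper":-0.4},{"dx":-0.006,"dy":-0.004,"dz":0.009,"turn":0,"gripper":-0.5},{"dx":-0.006,"dy":-0.004,"dz":0.009,"turn":0,"gripper":-0.6},{"dx":-0.006,"dy":-0.004,"dz":0.009,"turn":0,"gripper":-0.6}]' 40
python3 -m inch '[{"dx":0,"dy":0,"dz":0,"turn":0,"gripper":-0.6},{"dx":0,"dy":0,"dz":-0.08,"turn":0,"gripper":-0.6},{"dx":0,"dy":0,"dz":-0.2,"turn":0,"gripper":-0.6},{"dx":0,"dy":0,"dz":-0.3,"turn":0,"gripper":-0.6},{"dx":0,"dy":0,"dz":-0.4,"turn":0,"gripper":-0.6},{"dx":0,"dy":0,"dz":-0.48,"turn":0,"gripper":-0.6},{"dx":0,"dy":0,"dz":-0.48,"turn":0,"gripper":-0.6},{"dx":0,"dy":0,"dz":-0.48,"turn":0,"gripper":-0.6}]'
```

```text
time: 29.37
eef_pos: [0.6493, -0.1766, 0.0618]
eef_rot: [[1.0, -0.0, 0.001], [-0.0, -1.0, -0.0], [0.001, 0.0, -1.0]]
wrist_force: [-1.3, -0.1, 5.3]
grip_width: 0.335
grip_force: 39.6
time: 30.03
eef_pos: [0.6495, -0.1768, 0.1821]
eef_rot: [[1.0, -0.0, 0.002], [-0.0, -1.0, -0.001], [0.002, 0.001, -1.0]]
wrist_force: [-0.2, -0.6, -1.6]
grip_width: 0.334
grip_force: 39.9
```

```bash
python3 -m inch '[{"dx":-0.02,"dy":-0.05,"dz":0,"turn":0,"gripper":-0.6},{"dx":-0.07,"dy":-0.14,"dz":0,"turn":0,"gripper":-0.6},{"dx":-0.13,"dy":-0.26,"dz":0,"turn":0,"gripper":-0.6},{"dx":-0.19,"dy":-0.38,"dz":0,"turn":0,"gripper":-0.6},{"dx":-0.25,"dy":-0.5,"dz":0,"turn":0,"gripper":-0.6},{"dx":-0.31,"dy":-0.62,"dz":0,"turn":0,"gripper":-0.6},{"dx":-0.37,"dy":-0.74,"dz":0,"turn":0,"gripper":-0.6},{"dx":-0.43,"dy":-0.86,"dz":0,"turn":0,"gripper":-0.6}]'
python3 -m inch '[{"dx":-0.06,"dy":-0.12,"dz":0,"turn":0,"gripper":-0.6},{"dx":-0.12,"dy":-0.24,"dz":0,"turn":0,"gripper":-0.6},{"dx":-0.18,"dy":-0.36,"dz":0,"turn":0,"gripper":-0.6},{"dx":-0.24,"dy":-0.48,"dz":0,"turn":0,"gripper":-0.6},{"dx":-0.3,"dy":-0.6,"dz":0,"turn":0,"gripper":-0.6},{"dx":-0.36,"dy":-0.7,"dz":0,"turn":0,"gripper":-0.6},{"dx":-0.4,"dy":-0.77,"dz":0,"turn":0,"gripper":-0.6},{"dx":-0.42,"dy":-0.8,"dz":0,"turn":0,"gripper":-0.6}]'
python3 -m inch '[{"dx":0,"dy":0,"dz":0,"turn":0,"gripper":-0.6},{"dx":0,"dy":0,"dz":0,"turn":0,"gripper":-0.6}]'
```

```text
time: 30.7
eef_pos: [0.5389, 0.0403, 0.1795]
eef_rot: [[1.0, 0.0, -0.003], [0.0, -1.0, -0.0], [-0.003, 0.0, -1.0]]
wrist_force: [0.9, 0.8, -0.9]
grip_width: 0.341
grip_force: 39.9
time: 31.37
eef_pos: [0.433, 0.2415, 0.1798]
eef_rot: [[1.0, 0.005, -0.003], [0.005, -1.0, -0.0], [-0.003, 0.0, -1.0]]
wrist_force: [-0.5, -0.4, -0.9]
grip_width: 0.335
grip_force: 39.9
time: 31.53
eef_pos: [0.4361, 0.2377, 0.1802]
eef_rot: [[1.0, 0.0, -0.001], [0.0, -1.0, -0.001], [-0.001, 0.001, -1.0]]
wrist_force: [0.9, -0.3, -1.2]
grip_width: 0.333
grip_force: 39.9
```

```bash
python3 -m inch '[{"dx":-0.04,"dy":-0.09,"dz":0,"turn":0,"gripper":-0.6},{"dx":-0.1,"dy":-0.21,"dz":0,"turn":0,"gripper":-0.6},{"dx":-0.15,"dy":-0.32,"dz":0,"turn":0,"gripper":-0.6},{"dx":-0.172,"dy":-0.377,"dz":0,"turn":0,"gripper":-0.6},{"dx":-0.172,"dy":-0.377,"dz":0.1,"turn":0,"gripper":-0.6},{"dx":-0.172,"dy":-0.377,"dz":0.2,"turn":0,"gripper":-0.6},{"dx":-0.172,"dy":-0.377,"dz":0.3,"turn":0,"gripper":-0.6},{"dx":-0.172,"dy":-0.377,"dz":0.34,"turn":0,"gripper":-0.6}]'
python3 -m inch '[{"dx":0,"dy":0,"dz":0,"turn":0,"gripper":-0.6},{"dx":0,"dy":0,"dz":0,"turn":0,"gripper":-0.6},{"dx":0,"dy":0,"dz":0,"turn":0,"gripper":-0.6}]'
```

```text
time: 32.2
eef_pos: [0.3936, 0.3296, 0.0929]
eef_rot: [[1.0, -0.003, -0.003], [-0.003, -1.0, -0.004], [-0.003, 0.004, -1.0]]
wrist_force: [-1.0, 0.1, -1.7]
grip_width: 0.336
grip_force: 39.9
time: 32.45
eef_pos: [0.3947, 0.3328, 0.0971]
eef_rot: [[1.0, -0.001, 0.001], [-0.001, -1.0, 0.001], [0.001, -0.001, -1.0]]
wrist_force: [0.0, 0.1, -1.8]
grip_width: 0.337
grip_force: 39.9
```

```bash
python3 -m inch '[{"dx":-0.006,"dy":0.002,"dz":0.05,"turn":0,"gripper":-0.6},{"dx":-0.006,"dy":0.002,"dz":0.09,"turn":0,"gripper":-0.6},{"dx":-0.006,"dy":0.002,"dz":0.115,"turn":0,"gripper":-0.6},{"dx":-0.006,"dy":0.002,"dz":0.13,"turn":0,"gripper":-0.6},{"dx":-0.006,"dy":0.002,"dz":0.135,"turn":0,"gripper":-0.6},{"dx":-0.006,"dy":0.002,"dz":0.135,"turn":0,"gripper":-0.6},{"dx":-0.006,"dy":0.002,"dz":0.135,"turn":0,"gripper":-0.6}]'
```

```text
time: 33.03
eef_pos: [0.3922, 0.3324, 0.0625]
eef_rot: [[1.0, -0.0, 0.0], [-0.0, -1.0, 0.0], [0.0, -0.0, -1.0]]
wrist_force: [-0.4, 0.4, -0.7]
grip_width: 0.338
grip_force: 39.9
```

```bash
python3 -m inch '[{"dx":0,"dy":0,"dz":0.002,"turn":0,"gripper":-0.6},{"dx":0,"dy":0,"dz":0.004,"turn":0,"gripper":-0.6},{"dx":0,"dy":0,"dz":0.005,"turn":0,"gripper":-0.6},{"dx":0,"dy":0,"dz":0.005,"turn":0,"gripper":-0.6}]'
```

```text
time: 33.37
eef_pos: [0.3923, 0.3325, 0.0616]
eef_rot: [[1.0, -0.0, 0.001], [-0.0, -1.0, 0.001], [0.001, -0.001, -1.0]]
wrist_force: [-1.4, -1.1, 5.0]
grip_width: 0.339
grip_force: 40.6
```

Contact. I'll release, back away and look over everything.

```bash
python3 -m inch '[{"dx":0,"dy":0,"dz":0,"turn":0,"gripper":-0.2},{"dx":0,"dy":0,"dz":0,"turn":0,"gripper":0},{"dx":0,"dy":0,"dz":0,"turn":0,"gripper":0.4},{"dx":0,"dy":0,"dz":0,"turn":0,"gripper":0.8},{"dx":0,"dy":0,"dz":0,"turn":0,"gripper":1},{"dx":0,"dy":0,"dz":-0.1,"turn":0,"gripper":1},{"dx":0,"dy":0,"dz":-0.25,"turn":0,"gripper":1},{"dx":0,"dy":0,"dz":-0.45,"turn":0,"gripper":1}]' 20
python3 -m inch '[{"dx":0.1,"dy":0.1,"dz":0,"turn":0,"gripper":1},{"dx":0.2,"dy":0.2,"dz":0,"turn":0,"gripper":1},{"dx":0.3,"dy":0.3,"dz":0,"turn":0,"gripper":1},{"dx":0.4,"dy":0.4,"dz":0,"turn":0,"gripper":1},{"dx":0.5,"dy":0.5,"dz":0,"turn":0,"gripper":1},{"dx":0.6,"dy":0.6,"dz":0,"turn":0,"gripper":1},{"dx":0.7,"dy":0.7,"dz":0,"turn":0,"gripper":1},{"dx":0.8,"dy":0.8,"dz":0,"turn":0,"gripper":1}]'
python3 -m inch '[{"dx":0.0,"dy":0.1,"dz":0,"turn":0,"gripper":1},{"dx":0.0,"dy":0.2,"dz":0,"turn":0,"gripper":1},{"dx":0.0,"dy":0.3,"dz":0,"turn":0,"gripper":1},{"dx":0.0,"dy":0.4,"dz":0,"turn":0,"gripper":1},{"dx":0,"dy":0.5,"dz":0,"turn":0,"gripper":1},{"dx":0,"dy":0.6,"dz":0,"turn":0,"gripper":1},{"dx":0,"dy":0.7,"dz":0,"turn":0,"gripper":1},{"dx":0,"dy":0.7,"dz":0,"turn":0,"gripper":1}]'
python3 - <<'E'
from h import *
a=bot.capture('top');b=bot.capture('side')
cv2.imwrite('pics/c12.png',np.hstack([cv2.resize(a[90:290,140:340],(400,400)),cv2.resize(b[90:330,190:430],(400,400))]))
E
```

```text
time: 34.03
eef_pos: [0.3909, 0.3312, 0.165]
eef_rot: [[1.0, 0.0, -0.003], [0.0, -1.0, -0.003], [-0.003, 0.003, -1.0]]
wrist_force: [1.2, 1.0, -0.9]
grip_width: 1.0
grip_force: 0.0
time: 34.7
eef_pos: [0.593, 0.1306, 0.1651]
eef_rot: [[1.0, -0.0, -0.0], [-0.0, -1.0, -0.0], [-0.0, 0.0, -1.0]]
wrist_force: [0.1, 0.3, 0.8]
grip_width: 1.002
grip_force: 0.0
time: 35.37
eef_pos: [0.5916, -0.0499, 0.1649]
eef_rot: [[1.0, -0.007, -0.001], [-0.007, -1.0, -0.004], [-0.001, 0.004, -1.0]]
wrist_force: [0.2, -1.5, 0.0]
grip_width: 1.002
grip_force: 0.0
```

View pics/c12.png

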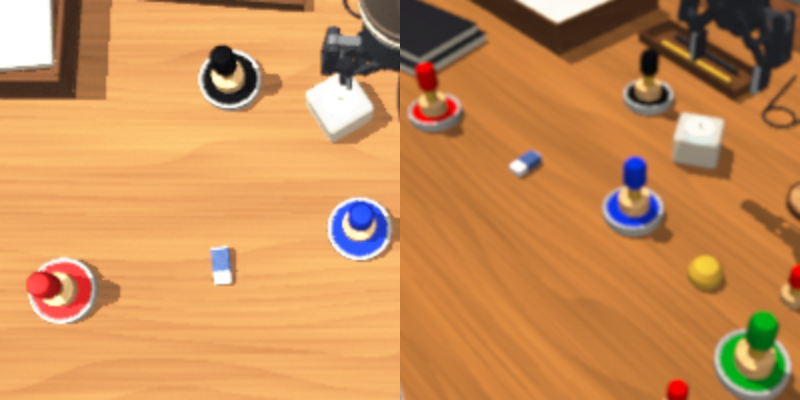

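All four stamps stand upright and centred on their own colours: red at (62,288), black at (230,78) and blue at (360,228) in the left crop, green at (755,360) in the right. The candle block hasn't moved.

```bash
python3 -m inch '[{"dx":0,"dy":0,"dz":0,"turn":0,"gripper":1},{"dx":0,"dy":0,"dz":0,"turn":0,"gripper":1},{"dx":0,"dy":0,"dz":0,"turn":0,"gripper":1}]'; python3 -c "from cell import bot;print(bot.close_job())"
```

```text
time: 35.72
eef_pos: [0.592, -0.0414, 0.1651]
eef_rot: [[1.0, 0.002, -0.0], [0.002, -1.0, 0.0], [-0.0, -0.0, -1.0]]
wrist_force: [-0.3, 0.4, -0.3]
grip_width: 0.998
grip_force: 0.0
the job is handed in; nothing more can be done
None
```

I handed the job in at about 36 s: the last pictures show all four stamps upright and centred on the pads of their own colour, with the candle block where it was; no verdict came back.

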